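# Load the salami into the hand slicer up to its thickness gauge

### The job

Load the hand slicer: pick the salami off the cutting board, lay it in the V-groove with its cut face towards the gauge plate but still behind the blade, and let go. Then take the pusher's knob and slide the salami along until you feel its cut face press lightly on the gauge plate, which is only lightly clamped and must stay at its setting. Let go with the salami touching the plate and the pusher up against its round end; leave the blade arm up, and the mustard jar and the mug where they are.

Things in the scene. Friction and masses are not known exactly. Their poses are not given: they have to be found in the camera images.
- salami: Hard dry salami, reddish brown, rigid: a straight round bar of 40 mm diameter, 0.16 to 0.3 kg, on a wooden cutting board (260 x 190 x 16 mm). Hand made, so its length differs from one to the next: the flat cut face (red, white flecks) lies 80 to 104 mm ahead of the origin, the half-ball end 90 mm behind it. Origin on its axis near mid-length; x along the axis towards the cut face; z up.
- last_band (a point): The pale string band round the salami that is nearest its cut face; the point is on the salami's axis, 66 mm from its origin.
- slicer: Hand slicer, fixed: white base 420 x 170 mm, top 24 mm above the counter. Origin on the counter under the groove's centre line; x along the groove towards the gauge plate, y across, z up. The blade's plane is at x = 134 mm, the raised blade arm's hinge at y = -72 mm there. Beside the groove is free room for fingers, 40 mm to each side and down to 55 mm above the counter.
- groove (a point): Point on the axis of a 40 mm bar lying in the slicer's V-groove, 78 mm above the counter, at slicer x = 0, y = 0. The groove (steel, 90 degrees, open upwards) runs from slicer x = -170 to +130 mm; its inner corner is 28 mm below this point, its flanges reach 20 mm to each side and up to 9 mm below this point. Axes as the slicer's.
- pusher: The slicer's pusher: a 34 mm steel disc on a carriage that slides along the groove on a rod at slicer y = -55 mm. It stays where it is left; friction about 1.5 N; travel 150 mm; it starts 0 to 20 mm from its rear end. Origin at the centre of the disc's front face, on the axis of a bar in the groove; x along the groove towards the gauge.
- pusher_knob (a point): Centre of the pusher's black upright knob, 26 mm diameter, 46 mm high, 22 mm behind the disc's front face and 141 mm above the counter.
- gauge: The gauge plate, the end stop: upright steel plate 80 mm wide, 64 mm high, just beyond the blade. Origin on the face that looks at the groove, on the axis of a bar in the groove; x along the groove, away from it. It is set 8 to 18 mm beyond the blade's plane and held by friction only: it gives way when pushed with more than about 8 N.
- blade_handle (a point): Middle of the black grip of the raised blade arm, 24 mm thick, 90 mm long. The arm is hinged, rises from the hinge to 0.32 m above the counter, leaning to the slicer's -y side on its open stop; it falls shut if pulled over.
- mustard: Mustard jar, 60 mm diameter, 95 mm high, origin at the centre of its foot.
- mug: Blue mug with a handle, 80 mm diameter, 90 mm high, origin at the centre of its foot.
Things that resemble listed ones, but are neither listed nor needed, are in the scene too. Leave any blue look-alike of the salami alone.

How it is judged:
On the way, in this order (a step that is already met when the one before it is completed fails the run):
1. the salami lies in the groove, cut face towards the gauge and behind the blade, and the gripper has let go of it (y of salami in the frame of slicer between -0.004 and 0.004 m and z of salami in the frame of slicer between 0.074 and 0.082 m and x of salami in the frame of pusher above 0.085 m and x of salami in the frame of slicer below 0.05 m and angle between the x axis of salami and the x axis of slicer, either way round below 0.06 rad and contact force between the fingers and salami below 0.05 N and x of last_band in the frame of pusher above 0.12 m), for 0.2 s.
2. the pusher presses the salami and its cut face presses on the gauge plate with more than 1 N, while the fingers do not touch the salami (contact force between pusher and salami above 1 N and contact force between salami and gauge above 1 N and contact force between the fingers and salami below 0.05 N), for 0.05 s.
At the end, for the whole second after the job is handed in: The salami lies at rest in the V-groove (within 4 mm and 0.05 rad), its banded cut end towards the gauge, the cut face touching the gauge plate, the pusher's disc within 3 mm of its round end, the gauge plate within 1.5 mm of its setting and the blade arm up (contact force between salami and gauge above 0.05 N and x of last_band in the frame of gauge above -0.06 m and x of salami in the frame of pusher below 0.093 m and y of salami in the frame of slicer between -0.004 and 0.004 m and z of salami in the frame of slicer between 0.074 and 0.082 m and angle between the x axis of salami and the x axis of slicer, either way round below 0.05 rad and distance of gauge from where it was at the start of the episode below 0.0015 m and distance of blade_handle from where it was at the start of the episode below 0.02 m and linear speed of each of salami, pusher below 0.01 m/s).
It fails at once if the gauge plate is pushed off its setting (1.5 mm or more) (distance of gauge from where it was at the start of the episode above 0.0015 m).
It fails at once if the blade arm is knocked or lowered (distance of blade_handle from where it was at the start of the episode above 0.02 m).
It fails at once if the mustard jar or the mug is shifted by more than 20 mm (distance of any of mustard, mug from where it was at the start of the episode above 0.02 m).
It also fails if it takes over 69 s, if anything falls off the work surface, if the arm or the gripper's body presses on something with over 40 N, if the wrist force passes 120 N, or if a joint passes its speed limit or range.

### The arm

A 7-joint arm with a two-finger parallel gripper is mounted at the origin on the work surface. World frame = base frame: x ahead of the robot, y to its left, z up, the work surface at z = 0. Lengths are in m, angles in rad, forces in N, time in s.
With the tool pointing down it reaches from about 0.4 to 0.875 m from the base axis. Payload 19.3 kg.
Tool frame: the origin (TCP) lies at the very end of the fingers, on their centre line; the grasp point (between the pads) lies 19 mm behind it; z points along the fingers, y is the line along which they close (so a half turn about z gives the same grasp; the last joint's range is limited). The gripper opens to 85 mm and grips with 20 to 120 N. Pads are 22 mm wide; open, the fingers measure 114 mm over their backs; the gripper's body (76 mm by 85 mm) begins 54 mm behind the grasp point. The pads swing forward as they close: fully open they stand 13 mm farther back than shut.
Start: joints at [-1.417, 0.521, -0.036, 1.599, 0.021, 1.021, -0.113], TCP at [0.139, 0.609, 0.231] pointing down, gripper open.
Joint ranges: [-2.91, 2.91], [-0.3, 2.13], [-1.5, 1.42], [0.17, 2.43], [-1.26, 4.41], [0.16, 1.93], [-2.52, 2.52]. Speed limits (rad/s): [1.89, 1.89, 2.39, 2.39, 3.01, 3.01, 3.01].

### API

Orientations are given as [roll, pitch, yaw] about the fixed x, y, z axes, in that order (R = Rz(yaw) Ry(pitch) Rx(roll)).
In Python, from workcell import bot gives the robot as it stands.
- The arm moves only by the tool carry_out, never from a script. Its argument "rows" is a list that holds one entry, the list of rows, each a list of 4 numbers: the shift along the tool's x, y, z in m, then the turn about the tool's z in degrees. In form: [[[x, y, z, twist], ...]]. A call has 1 to 12 rows; each row is the pose to reach, as a shift and turn from the pose commanded when the call began, along the tool's axes at that moment; what a row does not reach only later rows make up. A row lasts 1/12 s, in which the tool goes at most 41.7 mm and 7.16 degrees, less where a joint would pass 70% of its speed; a pose out of reach is approached as far as the arm can. A call with a gripper value outside its range is refused whole. "grip" is the finger opening in m, from 0 to 0.0854, set as the call begins (left out, the last holds). The fingers move at their own pace and stop on an object; "grip_force" is the grip in N (left out, the last holds). Time passes only in rows, so rows that repeat a pose let the fingers close. It gives the time, the measured TCP pose, the force, the opening and the grip force at its end, in the units of the state.
- bot.observe(): the state, without advancing time (a new reading comes with each control period).
- bot.grab_frame(name): name is "scene" or "top"; returns a dict with "pixels" (480x640x3 uint8, red, green, blue), "K" (3x3 intrinsics, pixels), "pose" (4x4, takes a point from camera to world coordinates). Camera axes: x right, y down, z forward; pixel columns grow to the right and rows downward; lengths in m; the calibration is good to about 2 mm. A picture is of the moment at which its call begins. There is no depth.
- bot.job_done(): hands the job in; it is judged then, once.
Trained networks look in a picture, given as the dict that the camera call returned (one of the last four; its "shot" number tells which), for a name from the list of things; names that differ only in an ending like _2 or _b are one class to them, and where a whole thing is asked for, a point or a joint stands for the part that bears it (a point fixed in the world has none). Each returns a list of dicts, best first, with "conf" (0 to 1); they miss things now and then, are a little off and sometimes report something else, mostly with a low value. They report only what shows in the picture. A call takes as long as a camera call. They do not tell look-alikes from the thing itself.
- bot.look_for(picture, label): "position" ([column, row] in pixels, amid what is visible of it).
- bot.regions_of(picture, label): "region" (480x640 bool, what is visible of it) and "position" ([column, row] in pixels, amid what is visible of it).
- bot.spot_point(picture, label): "position" ([column, row] in pixels: a listed point, or the origin of a listed thing).
The state is a dict: "clock": time; "qpos": joint angles; "qd": joint speeds; "joint_efforts": joint torques, N m; "position": TCP position; "tool_rot": TCP orientation; "force": force on the tool from outside, world axes, zero at the start; "moment": the same for the moment, N m; "grip_width": finger opening in m; "finger_force": force on a finger pad.
Only numpy, scipy, OpenCV 4.12 (cv2) and the standard library are available. Lean on these libraries where they do the work, as an engineer would, in place of code of your own. Each camera call takes 0.05 s, during which the arm holds its last target. There are 200 camera calls.

## Working session

There is one attempt and no reset: what is moved stays moved. The work goes in short steps, Python scripts to look and compute and a tool call to move; the robot and the scene stay as the last step left them, time stands still between calls to the robot, and variables do not carry over. Pictures are saved under pics/ and viewed, at most 10 in all, crops included, and the job is handed in when it is done.

Besides the shell and the picture viewer there is one more tool, called after "Emit:" as name([rows], argument=value, ...), one row to a line, values as JSON. carry_out: Moves the arm, as the interface text tells. Its arguments: {"type":"object","properties":{"rows":{"type":"array","items":{"type":"array","items":{"type":"array","items":{"type":"number"}}}},"grip":{"type":"number"},"grip_force":{"type":"number"}},"required":["rows"]}

```bash
mkdir -p pics; ls; cat > h.py <<'E'
import numpy as np, cv2
from workcell import bot
def ray(f,px):
    d=np.linalg.inv(f["K"])@[px[0],px[1],1]; P=np.array(f["pose"]); return P[:3,3],P[:3,:3]@d
def atz(f,px,z):
    o,d=ray(f,px); return o+d*(z-o[2])/d[2]
def tri(fs,ps):
    A=np.zeros((3,3));b=np.zeros(3)
    for f,p in zip(fs,ps):
        o,d=ray(f,p);d=d/np.linalg.norm(d);M=np.eye(3)-np.outer(d,d);A+=M;b+=M@o
    return np.linalg.solve(A,b)
def save(f,n): cv2.imwrite(f"pics/{n}.png",cv2.cvtColor(f["pixels"],cv2.COLOR_RGB2BGR))
E
python3 - <<'E'
from h import *
np.set_printoptions(precision=4,suppress=True)
fs={n:bot.grab_frame(n) for n in("scene","top")}
for n,f in fs.items():
    save(f,n+"0"); print(n,f["pose"][:3,3] if hasattr(f["pose"],'shape') else f["pose"])
    for l in "salami last_band slicer groove pusher pusher_knob gauge blade_handle mustard mug".split():
        print(n,l,[(np.round(r["position"],1).tolist(),round(r["conf"],2)) for r in bot.spot_point(f,l)][:4])
print(bot.observe())
E
```

```text
pics
scene [1.3762 0.3818 0.8342]
scene salami [([181.3, 264.0], 0.83), ([245.0, 220.4], 0.67)]
scene last_band [([223.8, 223.2], 0.87)]
scene slicer [([338.5, 312.2], 0.55)]
scene groove []
scene pusher [([298.4, 270.4], 0.93)]
scene pusher_knob [([288.6, 250.0], 0.96)]
scene gauge [([394.6, 311.1], 0.57)]
scene blade_handle [([351.4, 285.9], 0.74)]
scene mustard [([284.7, 251.5], 0.61)]
scene mug [([466.8, 332.1], 0.84)]
top [0.2294 0.0403 1.5146]
top salami [([463.2, 249.2], 0.8), ([447.2, 353.1], 0.76)]
top last_band [([450.0, 228.6], 0.92), ([471.6, 346.0], 0.6), ([386.5, 316.2], 0.2)]
top slicer [([293.4, 250.9], 0.94), ([448.1, 228.5], 0.23)]
top groove [([292.3, 245.5], 0.94)]
top pusher [([342.9, 254.4], 0.84)]
top pusher_knob [([346.9, 253.6], 0.55)]
top gauge [([236.9, 233.8], 0.66), ([385.7, 317.7], 0.35)]
top blade_handle [([255.5, 139.4], 0.63)]
top mustard [([385.4, 317.2], 0.85)]
top mug [([180.8, 254.5], 0.56)]
{'clock': 1.1, 'qpos': array([-1.4172,  0.5214, -0.0363,  1.5995,  0.0212,  1.0211, -0.1128]), 'qd': array([-0.0003, -0.    , -0.0005, -0.0005,  0.0014,  0.0023,  0.0002]), 'joint_efforts': array([ -0.0024, -92.686 ,   1.9774, -37.0254,   0.0181,   0.0015,
         0.    ]), 'position': array([0.1387, 0.6094, 0.2313]), 'tool_rot': array([-3.1416, -0.    ,  2.9178]), 'force': array([ 0.4189, -0.6166, -1.4348]), 'moment': array([-0.034, -0.046, -0.037]), 'finger_force': 0.0, 'grip_width': 0.08538511189816549}
```

View pics/scene0.png

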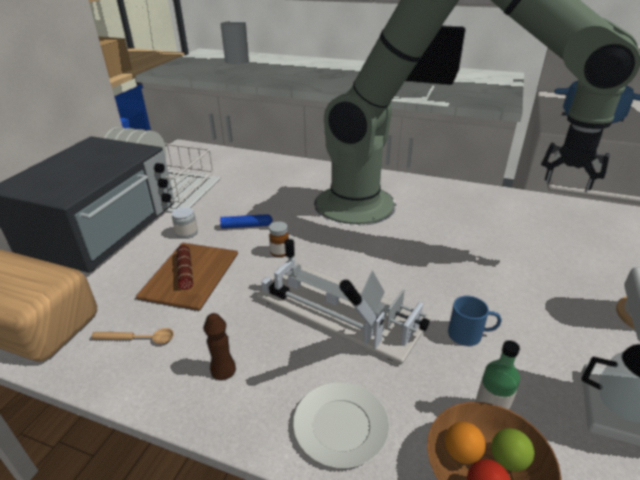

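View pics/top0.png

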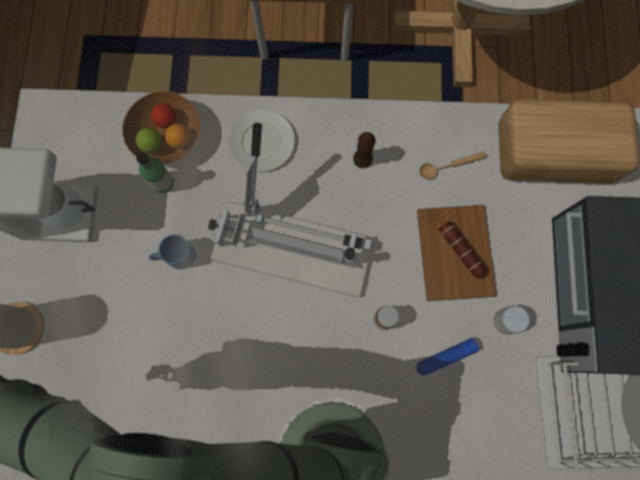

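The slicer is mid-table: pusher near (350,250) and gauge near (230,228) in the top view. The salami is on the board from (445,226) to (485,273), the blue look-alike at (450,356), and the mustard jar at (387,317). Next I'll check which end of the salami is cut.

```bash
python3 - <<'E'
from h import *
np.set_printoptions(precision=4,suppress=True)
t=bot.grab_frame("top"); s=bot.grab_frame("scene")
B=lambda f:cv2.cvtColor(f["pixels"],cv2.COLOR_RGB2BGR)
a=cv2.resize(B(t)[205:295,415:500],None,fx=4.5,fy=4.5,interpolation=cv2.INTER_CUBIC)
b=cv2.resize(B(s)[235:305,140:240],None,fx=4,fy=4,interpolation=cv2.INTER_CUBIC)
c=cv2.resize(B(t)[190:300,200:385],None,fx=4,fy=4,interpolation=cv2.INTER_CUBIC)
im=np.zeros((600,790,3),np.uint8); im[:a.shape[0],:a.shape[1]]=a; im[:b.shape[0],385:785]=b[:600]
cv2.imwrite("pics/crop1.png",im[:410]); cv2.imwrite("pics/crop2.png",c)
# salami outline
for r in bot.regions_of(t,"salami")[:2]:
    m=r["region"].astype(np.uint8); c_,=[max(cv2.findContours(m,0,2)[0],key=cv2.contourArea)]
    box=cv2.minAreaRect(c_); pts=cv2.boxPoints(box); print(r["conf"],box); 
    print(atz(t,box[0],.036), [atz(t,p,.036)[:2] for p in pts])
L={"slicer":0,"groove":.078,"pusher":.078,"pusher_knob":.141,"gauge":.078,"salami":.036,"last_band":.036,"mustard":0,"mug":0}
for l,z in L.items():
    for f in (t,s):
        for r in bot.spot_point(f,l)[:2]: print(l,f is t,round(r["conf"],2),atz(f,r["position"],z))
pk=[bot.spot_point(f,"blade_handle")[0]["position"] for f in(t,s)]; print("bh",tri([t,s],pk))
pk=[bot.spot_point(f,"pusher_knob")[0]["position"] for f in(t,s)]; print("knob",tri([t,s],pk))
for r in bot.regions_of(t,"slicer")[:1]:
    m=r["region"].astype(np.uint8); print(cv2.minAreaRect(max(cv2.findContours(m,0,2)[0],key=cv2.contourArea)))
E
```

```text
0.84 ((463.2520751953125, 249.5684814453125), (64.7757568359375, 15.19077205657959), 52.76516342163086)
[ 0.5446 -0.3399  0.036 ] [array([ 0.6015, -0.2713]), array([ 0.6286, -0.3049]), array([ 0.4886, -0.4074]), array([ 0.4626, -0.3741])]
0.83 ((447.0582275390625, 356.4281005859375), (16.055553436279297, 64.9670639038086), 65.55604553222656)
[ 0.2596 -0.2907  0.036 ] [array([ 0.2414, -0.2052]), array([ 0.315 , -0.3605]), array([ 0.278 , -0.3767]), array([ 0.2052, -0.2221])]
slicer True 0.59 [0.5357 0.1217 0.    ]
slicer False 0.56 [0.5308 0.1155 0.    ]
groove True 0.61 [0.5389 0.122  0.078 ]
groove False 0.6 [0.5314 0.1166 0.078 ]
pusher True 0.57 [ 0.5127 -0.0082  0.078 ]
pusher False 0.91 [ 0.5078 -0.006   0.078 ]
pusher_knob True 0.32 [ 0.5225 -0.3088  0.141 ]
pusher_knob False 0.77 [ 0.4996 -0.0305  0.141 ]
gauge True 0.96 [0.5602 0.267  0.078 ]
gauge False 0.95 [0.5719 0.2641 0.078 ]
salami True 0.7 [ 0.5392 -0.3456  0.036 ]
salami True 0.58 [ 0.2611 -0.2945  0.036 ]
salami False 0.97 [ 0.2733 -0.2848  0.036 ]
salami False 0.71 [ 0.5509 -0.3389  0.036 ]
last_band True 0.77 [ 0.2877 -0.3451  0.036 ]
last_band True 0.63 [ 0.6065 -0.2965  0.036 ]
last_band False 0.68 [ 0.3207 -0.3465  0.036 ]
mustard True 0.81 [ 0.3546 -0.1342  0.    ]
mustard False 0.84 [ 0.3583 -0.1255  0.    ]
mustard False 0.49 [0.4436 0.1187 0.    ]
mug False 0.91 [ 0.5035  0.4341 -0.    ]
mug False 0.35 [ 0.4021 -0.0492  0.    ]
bh [0.7477 0.2024 0.2706]
knob [ 0.4852 -0.1745  0.1446]
((298.6401062011719, 208.92356872558594), (166.53456115722656, 144.97706604003906), 16.389541625976562)
```

View pics/crop1.png

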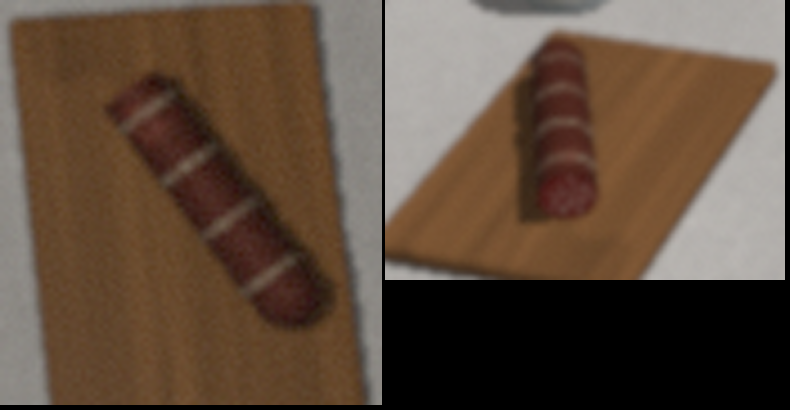

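View pics/crop2.png

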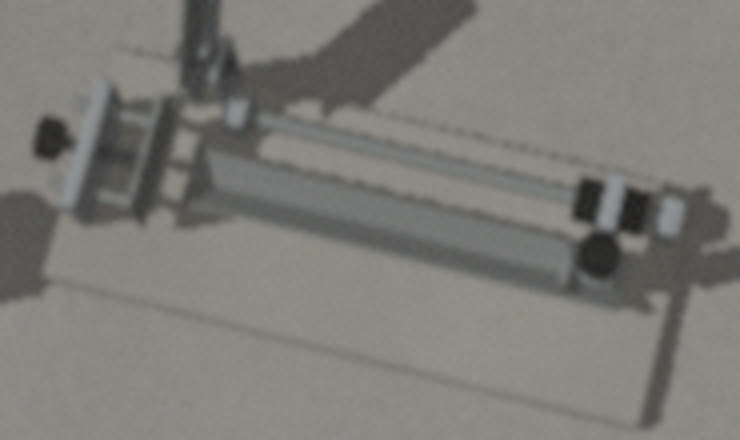

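The flat, flecked cut face is the salami's upper-left end in the top view (world +x, +y), and the round end is lower right. Next I'll fit the slicer from its base corners and groove edges, then check it with an overlay.

```bash
python3 - <<'E'
from h import *
np.set_printoptions(precision=4,suppress=True)
t=bot.grab_frame("top"); s=bot.grab_frame("scene")
c=lambda u,v:(200+u/4-.375,190+v/4-.375)
P=lambda u,v,z:atz(t,c(u,v),z)[:2]
nl,nr,fr,fl=[P(*q,.024) for q in((45,278),(640,428),(710,190),(115,45))]
print("base",nl,nr,fr,fl,np.linalg.norm(nr-nl),np.linalg.norm(fr-nr))
ang=lambda d:np.degrees(np.arctan2(d[1],d[0]))
print("yaws",ang(nl-nr),ang(fl-fr))
nf0,nf1=P(185,208,.069),P(625,305,.069); ff0,ff1=P(212,147,.069),P(575,235,.069)
print("groove edges",nf0,nf1,ff0,ff1,ang(nf0-nf1),ang(ff0-ff1))
print("knob",P(598,255,.164))
g=[];gr=[];pu=[];kn=[]
for f in (t,s):
  for lab,z in(("groove",.078),("pusher",.078),("gauge",.078)):
    print(lab,[atz(f,r["position"],z)[:2] for r in bot.spot_point(f,lab)[:1]])
d=lambda u,v:(415+u/4.5-.39,205+v/4.5-.39)
bs=[atz(t,d(*q),.0555)[:2] for q in((150,110),(190,165),(231,218),(272,275))]
print("bands",bs,[np.linalg.norm(bs[i]-bs[i+1]) for i in range(3)],ang(bs[0]-bs[3]))
sc=lambda u,v:(140+(u-385)/4-.375,235+v/4-.375)
print("scene cut face centre",atz(s,sc(567,191),.036),"band",atz(s,sc(566,162),.05),atz(s,sc(560,58),.05))
E
```

```text
base [0.4987 0.3437] [ 0.4094 -0.062 ] [ 0.5745 -0.1074] [0.6647 0.3074] 0.4153969299911194 0.17117305181914594
yaws 77.59663349602677 77.7314667746681
groove edges [0.5406 0.2453] [ 0.4847 -0.0478] [0.5828 0.2298] [ 0.5306 -0.0139] 79.19231557751147 77.90213313695645
knob [ 0.4987 -0.0248]
groove [array([0.5307, 0.1248])]
pusher [array([ 0.5168, -0.0031])]
gauge [array([0.5672, 0.2711])]
groove [array([0.5417, 0.115 ])]
pusher [array([ 0.4958, -0.0061])]
gauge [array([0.5715, 0.2643])]
bands [array([ 0.5956, -0.295 ]), array([ 0.5626, -0.3182]), array([ 0.5312, -0.3419]), array([ 0.4976, -0.3652])] [np.float64(0.04036446153626007), np.float64(0.03934227902270132), np.float64(0.04087709091949826)] 35.58264379190104
scene cut face centre [ 0.611  -0.2939  0.036 ] band [ 0.5987 -0.2999  0.05  ] [ 0.4979 -0.3722  0.05  ]
```

Emit:
carry_out([
  [[-0.423, -0.323, -0.02, 84], [-0.423, -0.323, -0.02, 84], [-0.423, -0.323, -0.02, 84], [-0.423, -0.323, -0.02, 84], [-0.423, -0.323, -0.02, 84], [-0.423, -0.323, -0.02, 84], [-0.423, -0.323, -0.02, 84], [-0.423, -0.323, -0.02, 84], [-0.423, -0.323, -0.02, 84], [-0.423, -0.323, -0.02, 84], [-0.423, -0.323, -0.02, 84], [-0.423, -0.323, -0.02, 84]],
], grip=0.0854)

```text
clock: 3.8
position: [0.4596, 0.2239, 0.2505]
tool_rot: [3.141, -0.001, 1.445]
force: [0.9, 1.4, -0.1]
grip_width: 0.0857
finger_force: 0.0
```

```bash
cat >> h.py <<'E'
from scipy.spatial.transform import Rotation as Ro
def mv(p,head=None,frm=None):
    o=bot.observe(); R=Ro.from_euler("xyz",o["tool_rot"]).as_matrix()
    q=np.array(o["position"]) if frm is None else np.array(frm)
    h=np.degrees(np.arctan2(R[1,0],R[0,0])); tw=0 if head is None else (h-head+90)%180-90
    d=R.T@(np.array(p)-q); print("shift",np.round(d,4),"twist",round(tw,2),"rows",max(np.linalg.norm(d)/.0417,abs(tw)/7.16),"head",h, "F",o["force"])
O=np.array([.5373,.1198]);X=np.array([.213,.977]);Y=np.array([-.977,.213])
def sl(x,y): return O+x*X+y*Y
E
python3 - <<'E'
from h import *
mv([.546,-.339,.17],36)
E
```

```text
shift [-0.5477  0.1562  0.0802] twist 46.8 rows 13.792775985887344 head 82.79911951656334 F [ 0.89657271  1.35050762 -0.13206468]
```

Emit:
carry_out([
  [[-0.548, 0.156, 0.05, 46.8], [-0.548, 0.156, 0.05, 46.8], [-0.548, 0.156, 0.05, 46.8], [-0.548, 0.156, 0.05, 46.8], [-0.548, 0.156, 0.05, 46.8], [-0.548, 0.156, 0.05, 46.8], [-0.548, 0.156, 0.05, 46.8], [-0.548, 0.156, 0.05, 46.8], [-0.548, 0.156, 0.08, 46.8], [-0.548, 0.156, 0.08, 46.8], [-0.548, 0.156, 0.08, 46.8], [-0.548, 0.156, 0.08, 46.8]],
])

```text
clock: 4.8
position: [0.5367, -0.2652, 0.1856]
tool_rot: [-3.141, -0.0, 0.635]
force: [1.3, 0.8, 0.1]
grip_width: 0.0855
finger_force: 0.0
```

```bash
python3 - <<'E'
from h import *
mv([.546,-.339,.10],36)
E
```

```text
shift [-0.0363  0.0649  0.0856] twist 0.39 rows 2.7191341367052093 head 36.392931437384966 F [1.27753337 0.7818584  0.1039773 ]
```

Emit:
carry_out([
  [[0, 0, 0, 0], [0, 0, 0, 0], [0, 0, 0, 0]],
])

```text
clock: 5.05
position: [0.5365, -0.2631, 0.1859]
tool_rot: [-3.141, 0.0, 0.634]
force: [0.8, 0.3, -0.5]
grip_width: 0.0853
finger_force: 0.0
```

```bash
python3 - <<'E'
from h import *
mv([.546,-.339,.10],36)
E
```

```text
shift [-0.0373  0.0668  0.0858] twist 0.35 rows 2.7569831847078734 head 36.348282108189494 F [ 0.77564087  0.29991887 -0.51715355]
```

Small lag, so measured is close to commanded. I'll move above the salami.

Emit:
carry_out([
  [[-0.037, 0.067, 0.08, 0.3], [-0.037, 0.067, 0.08, 0.3], [-0.037, 0.067, 0.08, 0.3], [-0.037, 0.067, 0.08, 0.3], [-0.037, 0.067, 0.08, 0.3], [-0.037, 0.067, 0.08, 0.3]],
])

```text
clock: 5.55
position: [0.5474, -0.3377, 0.1068]
tool_rot: [3.141, -0.001, 0.631]
force: [0.1, 0.2, 0.8]
grip_width: 0.0853
finger_force: 0.0
```

```bash
python3 - <<'E'
from h import *
mv([.546,-.339,.02],36)
s=bot.grab_frame("scene");t=bot.grab_frame("top")
B=lambda f:cv2.cvtColor(f["pixels"],cv2.COLOR_RGB2BGR)
a=cv2.resize(B(t)[180:300,400:520],None,fx=3.3,fy=3.3);b=cv2.resize(B(s)[195:315,130:250],None,fx=3.3,fy=3.3)
cv2.imwrite("pics/g1.png",np.hstack([a,b]))
E
```

```text
shift [-0.0019  0.0002  0.0868] twist 0.17 rows 2.081476487139775 head 36.172584846297084 F [0.10980241 0.19918469 0.8193167 ]
```

View pics/g1.png

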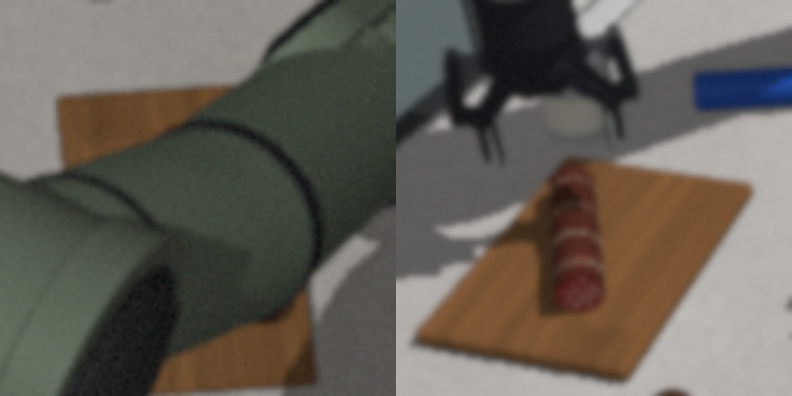

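The gripper straddles the salami with its fingers aligned to the axis. I'll go down and grip.

Emit:
carry_out([
  [[-0.002, 0, 0.045, 0], [-0.002, 0, 0.085, 0], [-0.002, 0, 0.085, 0], [-0.002, 0, 0.085, 0], [-0.002, 0, 0.085, 0]],
])

```text
clock: 6.07
position: [0.5459, -0.3406, 0.0234]
tool_rot: [3.14, -0.001, 0.63]
force: [0.2, 0.1, 0.9]
grip_width: 0.0857
finger_force: 0.0
```

Emit:
carry_out([
  [[0, 0, 0, 0], [0, 0, 0, 0], [0, 0, 0, 0], [0, 0, 0, 0], [0, 0, 0, 0], [0, 0, 0, 0], [0, 0, 0, 0], [0, 0, 0, 0]],
], grip=0.03, grip_force=40)

```text
clock: 6.73
position: [0.5455, -0.3405, 0.0223]
tool_rot: [3.141, -0.001, 0.63]
force: [-1.5, 3.6, 10.7]
grip_width: 0.0389
finger_force: 38.8
```

Emit:
carry_out([
  [[0, 0, -0.04, 0], [0, 0, -0.08, 0], [0, 0, -0.12, 0], [0, 0, -0.15, 0], [0, 0, -0.15, 0], [0, 0, -0.15, 0]],
])

```text
clock: 7.23
position: [0.5456, -0.3405, 0.1727]
tool_rot: [3.139, -0.002, 0.63]
force: [-0.7, -0.3, -2.9]
grip_width: 0.039
finger_force: 42.3
```

```bash
python3 - <<'E'
from h import *
mv([*sl(-.02,0),.17],77.7)
s=bot.grab_frame("scene")
B=lambda f:cv2.cvtColor(f["pixels"],cv2.COLOR_RGB2BGR)
b=cv2.resize(B(s)[120:320,110:410],None,fx=2.6,fy=2.6)
cv2.imwrite("pics/g2.png",b)
E
```

```text
shift [ 0.2495 -0.3636  0.0023] twist -41.61 rows 10.574101800003818 head 36.086711765169454 F [-0.73681851 -0.29012039 -2.89999155]
```

View pics/g2.png

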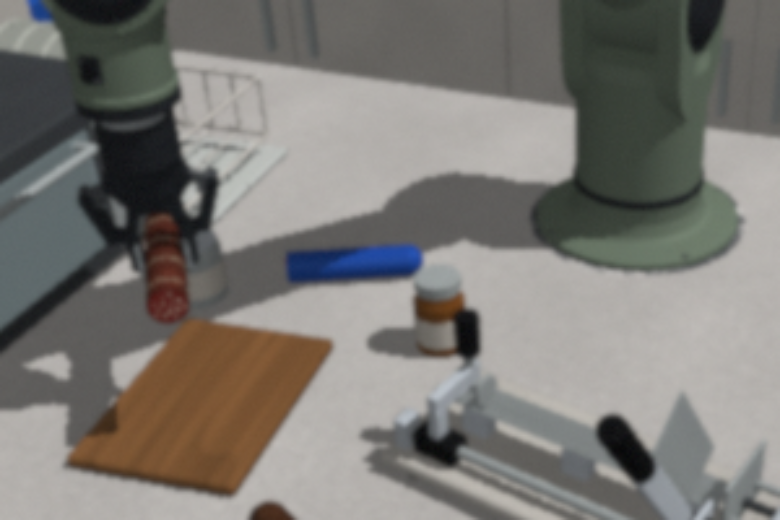

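Emit:
carry_out([
  [[0, 0, -0.04, 0], [0.04, -0.06, -0.06, -7], [0.249, -0.364, -0.06, -41.6], [0.249, -0.364, -0.06, -41.6], [0.249, -0.364, -0.06, -41.6], [0.249, -0.364, -0.06, -41.6], [0.249, -0.364, -0.06, -41.6], [0.249, -0.364, -0.06, -41.6], [0.249, -0.364, -0.06, -41.6], [0.249, -0.364, -0.06, -41.6], [0.249, -0.364, -0.06, -41.6], [0.249, -0.364, -0.06, -41.6]],
])

```text
clock: 8.28
position: [0.5305, 0.1051, 0.2296]
tool_rot: [-3.139, 0.0, 1.359]
force: [0.5, -0.2, -1.2]
grip_width: 0.0389
finger_force: 42.2
```

Emit:
carry_out([
  [[0, 0, 0, 0], [0, 0, 0, 0]],
])

```text
clock: 8.45
position: [0.531, 0.1021, 0.2296]
tool_rot: [-3.139, 0.001, 1.359]
force: [-0.2, -0.1, -2.4]
grip_width: 0.0386
finger_force: 42.2
```

```bash
python3 - <<'E'
from h import *
mv([*sl(-.02,0),.17],77.7)
p=bot.observe()["position"]; print(p, "slicer xy",(p[:2]-O)@X,(p[:2]-O)@Y)
z=p[2]+.0137
for k in range(2):
    s=bot.grab_frame("scene")
    for l in("salami","last_band"):
        for r in bot.spot_point(s,l)[:3]:
            w=atz(s,r["position"],z)[:2]; print(l,round(r["conf"],2),w,"slicer",(w-O)@X,(w-O)@Y)
    for l,zz in(("pusher",.078),("pusher_knob",.141),("gauge",.078)):
        for r in bot.spot_point(s,l)[:1]:
            w=atz(s,r["position"],zz)[:2]; print(l,round(r["conf"],2),w,"slicer",(w-O)@X,(w-O)@Y)
b=cv2.resize(cv2.cvtColor(s["pixels"],cv2.COLOR_RGB2BGR)[150:380,230:460],None,fx=2.6,fy=2.6)
cv2.imwrite("pics/g3.png",b)
E
```

```text
shift [-0.0012  0.0025  0.0596] twist 0.16 rows 1.430311272942824 head 77.85861176755009 F [-0.21604208 -0.12538471 -2.35326886]
[0.53098025 0.10205204 0.22958146] slicer xy -0.01868586652598539 0.0023940841332729624
salami 0.73 [ 0.56516094 -0.10962172] slicer -0.21821064353710462 -0.0760869621259196
salami 0.6 [0.52891371 0.10040611] slicer -0.02073410546609548 0.004062502816084309
last_band 0.96 [0.54541304 0.17100067] slicer 0.0517511330286319 0.002979304960221974
last_band 0.57 [ 0.58416264 -0.15752108] slicer -0.26096095629265736 -0.10485419293552177
pusher 0.83 [ 0.51599476 -0.00405613] slicer -0.12554545411130408 -0.005566136238997545
pusher_knob 0.97 [ 0.48971969 -0.0358312 ] slicer -0.16218628851277578 0.01333651300204572
salami 0.94 [0.52294797 0.09838906] slicer -0.02397547558520502 0.009461402760394134
salami 0.65 [ 0.5677821  -0.10504868] slicer -0.21318447314348862 -0.07767378223418156
last_band 0.93 [ 0.60291981 -0.15431356] slicer -0.253831928198758 -0.12249674412449214
last_band 0.62 [0.5523501  0.16422023] slicer 0.04660423438977758 -0.005242441574255103
pusher 0.88 [ 0.50800874 -0.00395578] slicer -0.1271484314136916 0.002257583924920161
pusher_knob 0.8 [ 0.49536515 -0.03312313] slicer -0.15833802648959494 0.008397725066148904
gauge 0.98 [0.5687767  0.26790049] slicer 0.15139871080579712 0.0007926690169437337
```

View pics/g3.png

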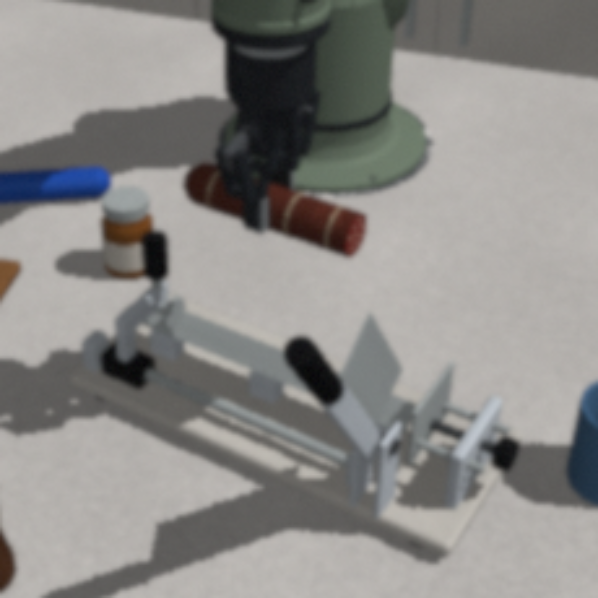

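Emit:
carry_out([
  [[-0.001, 0.0015, 0.04, 0.2], [-0.001, 0.0015, 0.08, 0.2], [-0.001, 0.0015, 0.115, 0.2], [-0.001, 0.0015, 0.14, 0.2], [-0.001, 0.0015, 0.152, 0.2], [-0.001, 0.0015, 0.16, 0.2], [-0.001, 0.0015, 0.16, 0.2], [-0.001, 0.0015, 0.16, 0.2]],
])

```text
clock: 9.72
position: [0.5338, 0.0992, 0.072]
tool_rot: [3.141, -0.001, 1.352]
force: [0.4, -0.4, -0.5]
grip_width: 0.0388
finger_force: 42.2
```

Emit:
carry_out([
  [[0, 0, 0.001, 0], [0, 0, 0.002, 0], [0, 0, 0.002, 0]],
])

```text
clock: 9.97
position: [0.5335, 0.0994, 0.0698]
tool_rot: [3.14, -0.001, 1.352]
force: [-0.2, -0.3, -1.4]
grip_width: 0.0386
finger_force: 42.2
```

Emit:
carry_out([
  [[0, 0, 0.001, 0], [0, 0, 0.002, 0], [0, 0, 0.002, 0]],
])

```text
clock: 10.22
position: [0.5331, 0.0992, 0.0671]
tool_rot: [3.142, -0.0, 1.352]
force: [-0.3, 0.5, -2.1]
grip_width: 0.0386
finger_force: 42.2
```

Emit:
carry_out([
  [[0, 0, 0.001, 0], [0, 0, 0.001, 0], [0, 0, 0.001, 0]],
])

```text
clock: 10.47
position: [0.5331, 0.0992, 0.066]
tool_rot: [-3.141, 0.0, 1.352]
force: [-0.7, 0.4, -1.1]
grip_width: 0.0385
finger_force: 42.7
```

Emit:
carry_out([
  [[0, 0, 0.001, 0], [0, 0, 0.001, 0], [0, 0, 0.001, 0]],
])

```text
clock: 10.72
position: [0.5332, 0.0992, 0.0656]
tool_rot: [3.141, -0.0, 1.352]
force: [-3.6, -0.1, 11.9]
grip_width: 0.039
finger_force: 48.4
```

Emit:
carry_out([
  [[0, 0, 0.001, 0], [0, 0, 0.001, 0], [0, 0, 0.001, 0]],
])

```text
clock: 10.97
position: [0.5334, 0.0992, 0.0652]
tool_rot: [3.141, -0.001, 1.352]
force: [-7.3, -1.9, 27.6]
grip_width: 0.0387
finger_force: 55.2
```

Emit:
carry_out([
  [[0, 0, -0.001, 0], [0, 0, -0.0015, 0]],
])

```text
clock: 11.13
position: [0.5332, 0.0992, 0.066]
tool_rot: [3.141, -0.0, 1.352]
force: [-1.3, 0.2, 1.2]
grip_width: 0.0387
finger_force: 43.3
```

Emit:
carry_out([
  [[0, 0, 0, 0], [0, 0, 0, 0], [0, 0, 0, 0], [0, 0, 0, 0], [0, 0, 0, 0]],
], grip=0.05)

```text
clock: 11.55
position: [0.5331, 0.0992, 0.0655]
tool_rot: [-3.142, 0.0, 1.352]
force: [-0.1, -0.3, -0.3]
grip_width: 0.0502
finger_force: 0.0
```

Emit:
carry_out([
  [[0, 0, -0.015, 0], [0, 0, -0.03, 0], [0, 0, -0.07, 0], [0, 0, -0.105, 0], [0, 0, -0.13, 0], [0, 0, -0.13, 0], [0, 0, -0.13, 0]],
])

```text
clock: 12.13
position: [0.5336, 0.0995, 0.1967]
tool_rot: [3.14, -0.002, 1.352]
force: [0.1, -0.4, -0.9]
grip_width: 0.0502
finger_force: 0.0
```

```bash
python3 - <<'E'
from h import *
s=bot.grab_frame("scene");t=bot.grab_frame("top")
for f in(s,t):
  for l,zz in(("pusher",.078),("pusher_knob",.141),("gauge",.078),("salami",.078),("last_band",.078)):
    for r in bot.spot_point(f,l)[:2]:
            w=atz(f,r["position"],zz)[:2]; print(l,round(r["conf"],2),w,"slicer",(w-O)@X,(w-O)@Y)
B=lambda f:cv2.cvtColor(f["pixels"],cv2.COLOR_RGB2BGR)
a=cv2.resize(B(s)[220:370,235:435],None,fx=3,fy=3)
b=cv2.resize(B(t)[180:330,190:390],None,fx=3,fy=3)
cv2.imwrite("pics/g4.png",cv2.resize(np.hstack([a,b]),(800,300)))
cv2.imwrite("pics/g4.png",a)
mv([*sl(-.152,0),.21],77.7)
E
```

```text
pusher 0.62 [5.03926788e-01 3.28649924e-05] slicer -0.12412098506623072 0.007095228403169478
pusher_knob 0.97 [ 0.50950755 -0.0284323 ] slicer -0.1507427527562134 -0.004420260593058513
gauge 0.65 [0.57471364 0.26426647] slicer 0.149112847838286 -0.0057817638686098105
salami 0.85 [0.53595544 0.09813479] slicer -0.021453304998729477 -0.00330105695837012
salami 0.72 [ 0.34163931 -0.25150175] slicer -0.4044375385481887 0.11207321791904466
last_band 0.97 [0.5507821  0.17098571] slicer 0.052880131387445385 -0.0022694590292910316
last_band 0.82 [ 0.35999414 -0.30083234] slicer -0.4487239498041574 0.08363313947726538
pusher 0.96 [ 0.50872854 -0.00170285] slicer -0.12479400579585502 0.0020342124920714145
pusher_knob 0.94 [ 0.49632154 -0.0109073 ] slicer -0.1364294481232826 0.012195298896952778
gauge 0.79 [0.56093617 0.27097394] slicer 0.1527314412838223 0.009107506155192431
salami 0.62 [ 0.26846766 -0.27278706] slicer -0.4408188464356513 0.1790281569329162
last_band 0.73 [ 0.28678637 -0.34201489] slicer -0.5045525537593102 0.14638524815203216
shift [-0.1309  0.0002 -0.0146] twist -0.23 rows 3.1580953632653324 head 77.46967623220529 F [-0.98187245  0.24387777 -0.78401209]
```

View pics/g4.png

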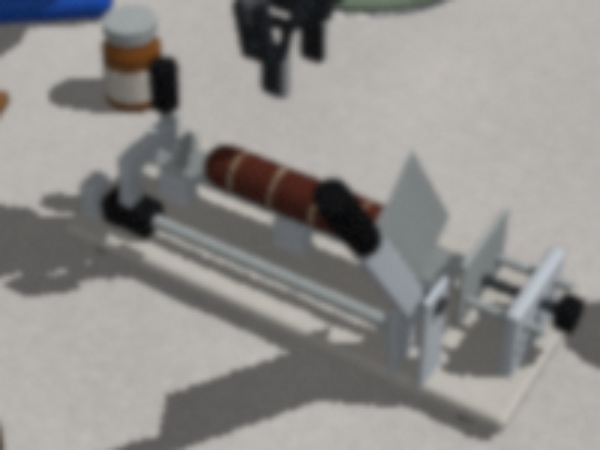

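The salami lies in the groove, clear of the pusher and behind the blade. Next is the knob.

Emit:
carry_out([
  [[-0.04, 0, -0.014, -0.2], [-0.08, 0, -0.014, -0.2], [-0.11, 0, -0.014, -0.2], [-0.129, 0, -0.014, -0.2], [-0.129, 0, -0.014, -0.2], [-0.129, 0, -0.014, -0.2]],
], grip=0.075)

```text
clock: 13.23
position: [0.5051, -0.0274, 0.2097]
tool_rot: [3.141, -0.0, 1.354]
force: [0.5, 1.3, -0.4]
grip_width: 0.075
finger_force: 0.0
```

```bash
python3 - <<'E'
from h import *
p=bot.observe()["position"]
s=bot.grab_frame("scene")
def proj(f,w):
    T=np.linalg.inv(f["pose"]); c=T[:3,:3]@w+T[:3,3]; q=f["K"]@c; return q[:2]/q[2]
print("TCP px",proj(s,p),"knob pred",proj(s,[p[0],p[1],.141]),[r["position"] for r in bot.spot_point(s,"pusher_knob")[:1]])
im=cv2.cvtColor(s["pixels"],cv2.COLOR_RGB2BGR)
cv2.imwrite("pics/g5.png",cv2.resize(im[180:310,230:350],None,fx=4.5,fy=4.5))
for z in(.118,.164): print(proj(s,[p[0],p[1],z]))
mv([*sl(-.150,0),.130],77.7)
E
```

```text
TCP px [288.61651578 225.68828588] knob pred [289.93808224 248.22183484] []
[290.36076724 255.42888306]
[289.50583692 240.85177726]
shift [-0.0009  0.0001  0.0795] twist 0.03 rows 1.906657281755208 head 77.72779831317246 F [-0.09373041  0.66554749  0.02412908]
```

View pics/g5.png

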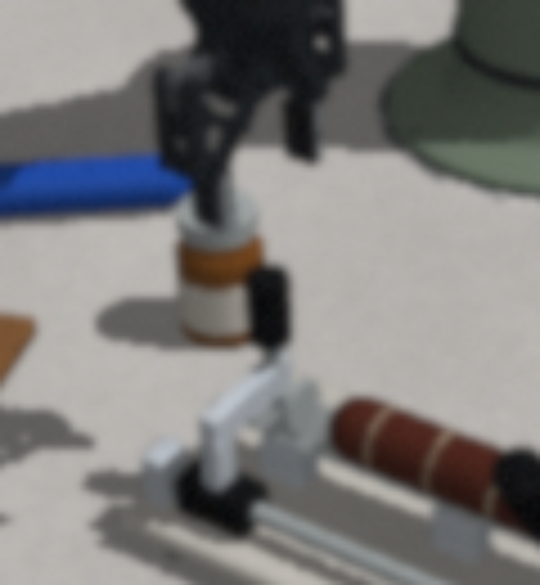

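The knob sits at (289.6, 248.4) against a predicted (289.9, 248.2), so the tool is directly above it. I'll go down and grip.

Emit:
carry_out([
  [[0, 0, 0.035, 0], [0, 0, 0.06, 0], [0, 0, 0.078, 0], [0, 0, 0.078, 0], [0, 0, 0.078, 0]],
])

```text
clock: 13.75
position: [0.505, -0.026, 0.1313]
tool_rot: [-3.14, 0.001, 1.357]
force: [0.5, 0.1, 0.5]
grip_width: 0.0753
finger_force: 0.0
```

Emit:
carry_out([
  [[0, 0, 0, 0], [0, 0, 0, 0], [0, 0, 0, 0], [0, 0, 0, 0], [0, 0, 0, 0], [0, 0, 0, 0], [0, 0, 0, 0], [0, 0, 0, 0]],
], grip=0.015, grip_force=25)

```text
clock: 14.42
position: [0.5047, -0.0264, 0.1322]
tool_rot: [-3.141, -0.001, 1.356]
force: [-6.4, 0.9, 11.7]
grip_width: 0.0254
finger_force: 25.7
```

Emit:
carry_out([
  [[0.003, 0, 0, 0], [0.006, 0, 0, 0], [0.009, 0, 0, 0], [0.009, 0, 0, 0]],
])

```text
clock: 14.75
position: [0.5068, -0.0173, 0.1322]
tool_rot: [-3.141, -0.001, 1.356]
force: [-6.8, 1.9, 12.0]
grip_width: 0.0249
finger_force: 25.8
```

Emit:
carry_out([
  [[0.003, -0.0004, -0.0008, 0], [0.008, -0.0004, -0.0008, 0], [0.013, -0.0004, -0.0008, 0], [0.018, -0.0004, -0.0008, 0], [0.023, -0.0004, -0.0008, 0], [0.028, -0.0004, -0.0008, 0], [0.033, -0.0004, -0.0008, 0], [0.038, -0.0004, -0.0008, 0], [0.042, -0.0004, -0.0008, 0], [0.045, -0.0004, -0.0008, 0], [0.046, -0.0004, -0.0008, 0], [0.046, -0.0004, -0.0008, 0]],
])

```text
clock: 15.75
position: [0.5167, 0.0276, 0.1324]
tool_rot: [3.141, -0.0, 1.356]
force: [1.5, 0.5, -2.8]
grip_width: 0.0247
finger_force: 28.2
```

```bash
python3 - <<'E'
from h import *
p=bot.observe()["position"]; print("tcp slicer",(p[:2]-O)@X,(p[:2]-O)@Y)
for k in range(3):
  s=bot.grab_frame("scene")
  for l in("salami","last_band","pusher","gauge"):
    for r in bot.spot_point(s,l)[:2]:
      w=atz(s,r["position"],.078)[:2]; print(l,round(r["conf"],2),"slicer",(w-O)@X,(w-O)@Y)
im=cv2.cvtColor(s["pixels"],cv2.COLOR_RGB2BGR)
cv2.imwrite("pics/g6.png",cv2.resize(im[240:350,270:430],None,fx=4.5,fy=4.5))
E
```

```text
tcp slicer -0.09447466358109885 0.0005012172267693875
salami 0.89 slicer -0.4063919680111078 0.1148682039131571
salami 0.69 slicer 0.01097023002724029 0.0034386393713861825
last_band 0.87 slicer -0.4476722514106244 0.06715624318148428
last_band 0.86 slicer 0.08466235109394143 -0.0047781517814906695
pusher 0.85 slicer -0.07970366311805394 0.005063179268936552
gauge 0.71 slicer 0.1473429464921523 -0.006889780494101266
salami 0.91 slicer -0.4020577385916442 0.10361917713277237
salami 0.81 slicer 0.012631017793442835 -0.004376717030267751
last_band 0.55 slicer 0.07969853658426593 0.011055834607573242
pusher 0.62 slicer -0.06899672277350072 0.013148392463289608
gauge 0.7 slicer 0.14619800550128928 -0.004444804850174134
salami 0.76 slicer 0.010104624579445078 -0.001980235569102727
salami 0.72 slicer -0.40104414319006165 0.11747520817968662
last_band 0.9 slicer -0.45637014842150864 0.07497489324203449
last_band 0.89 slicer 0.0812786967184168 0.006950337549266049
pusher 0.78 slicer -0.07467131387751641 0.004382275828726515
gauge 0.63 slicer 0.14608952474684636 -0.0009406966363921827
```

View pics/g6.png

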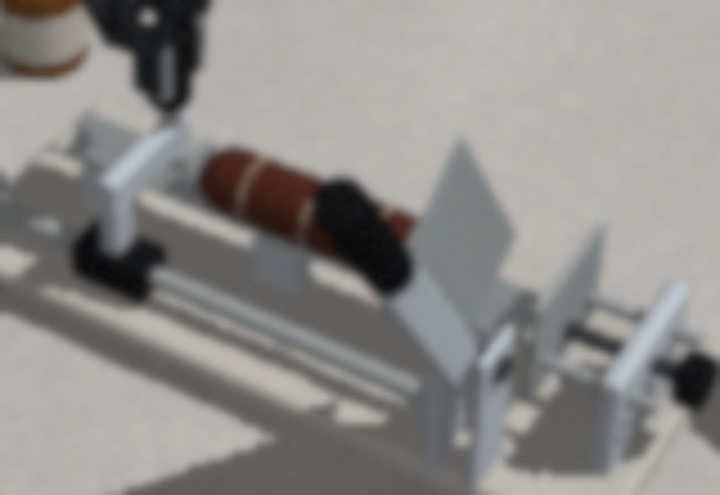

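Emit:
carry_out([
  [[0.003, 0, 0, 0], [0.007, 0, 0, 0], [0.011, 0, 0, 0], [0.014, 0, 0, 0], [0.016, 0, 0, 0], [0.016, 0, 0, 0], [0.016, 0, 0, 0]],
])

```text
clock: 17.08
position: [0.5202, 0.0433, 0.1324]
tool_rot: [3.141, -0.001, 1.356]
force: [4.0, 0.6, -1.9]
grip_width: 0.0251
finger_force: 28.3
```

```bash
python3 - <<'E'
from h import *
p=bot.observe()["position"]; xk=(p[:2]-O)@X; print("tcp slicer",xk,(p[:2]-O)@Y)
def proj(f,w):
    T=np.linalg.inv(f["pose"]); c=T[:3,:3]@w+T[:3,3]; q=f["K"]@c; return q[:2]/q[2]
s=bot.grab_frame("scene");t=bot.grab_frame("top")
print(proj(s,[*sl(.134,0),.078]),[proj(s,[*sl(a,0),.078]) for a in(xk+.112,xk+.178,xk+.192,xk+.216)])
B=lambda f:cv2.cvtColor(f["pixels"],cv2.COLOR_RGB2BGR)
a=cv2.resize(B(s)[260:360,310:440],None,fx=6,fy=6,interpolation=2)[:, :780]
b=cv2.resize(B(t)[190:290,190:380],None,fx=4.2,fy=4.2)
cv2.imwrite("pics/g7.png",a)
for f in(s,t):
  for k in range(3):
    for r in bot.spot_point(f,"gauge")[:1]:
      w=atz(f,r["position"],.078)[:2]; print(round(r["conf"],2),"slicer",(w-O)@X,(w-O)@Y)
E
```

```text
tcp slicer -0.07842416663322964 0.00044157517222032506
[389.65610284 307.17141347] [array([352.30106639, 292.1829008 ]), array([376.50213784, 301.89345393]), array([381.80633919, 304.02173693]), array([391.04427095, 307.72840865])]
0.73 slicer 0.14526259595266544 -0.00026395743223093496
0.73 slicer 0.14526259595266544 -0.00026395743223093496
0.73 slicer 0.14526259595266544 -0.00026395743223093496
0.73 slicer 0.15263110394839033 0.01328583154726717
0.73 slicer 0.15263110394839033 0.01328583154726717
0.73 slicer 0.15263110394839033 0.01328583154726717
```

View pics/g7.png

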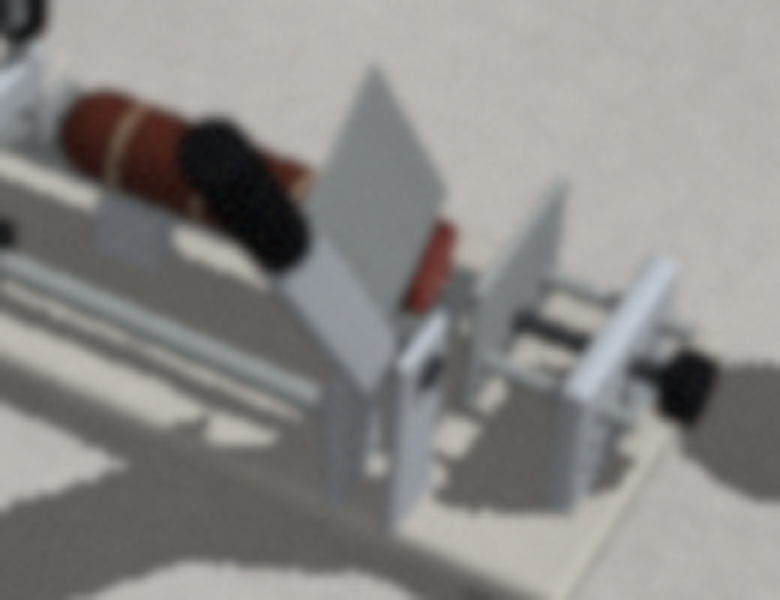

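```bash
python3 - <<'E'
from h import *
np.set_printoptions(precision=1,suppress=True)
def proj(f,w):
    T=np.linalg.inv(f["pose"]); c=T[:3,:3]@w+T[:3,3]; q=f["K"]@c; return q[:2]/q[2]
s=bot.grab_frame("scene")
cr=lambda q:(np.array(q)-[310,260]+.4)*6
th=np.radians(np.arange(0,360,30))
for xf in(.11,.116,.122,.128,.134):
    c=np.array([cr(proj(s,[*sl(xf,20e-3*np.cos(a)),.078+.02*np.sin(a)])) for a in np.radians(np.arange(0,360,5))])
    i=c[:,0].argmax(); print("face",xf,"rightmost",c[i],"top",c[c[:,1].argmin()],"bottom",c[c[:,1].argmax()])
for xg in(.138,.142,.146,.150,.154): print("gauge",xg,[cr(proj(s,[*sl(xg,y),z])) for y,z in((-.04,.046),(-.04,.11),(.04,.11))])
print("groove end .130 top far/near",[cr(proj(s,[*sl(.13,y),.069])) for y in(-.02,.02)])
print("base corner",[cr(proj(s,[*P,.024])) for P in((.6647,.3074),(.4987,.3437))])
E
```

```text
face 0.11 rightmost [447.7 228.3] top [440.8 215.7] bottom [408.  310.7]
face 0.116 rightmost [461.3 233.7] top [454.5 221.1] bottom [421.7 316.3]
face 0.122 rightmost [475. 239.] top [468.4 226.6] bottom [435.4 322. ]
face 0.128 rightmost [488.8 244.5] top [482.3 232. ] bottom [449.2 327.7]
face 0.134 rightmost [502.6 249.9] top [497.6 237.5] bottom [463.1 333.4]
gauge 0.138 [array([438.7, 410.1]), array([450.2, 288.9]), array([539.8, 170.1])]
gauge 0.142 [array([448. , 414.1]), array([459.9, 292.8]), array([549.2, 173.6])]
gauge 0.146 [array([457.4, 418.1]), array([469.6, 296.7]), array([558.6, 177.2])]
gauge 0.15 [array([466.8, 422.1]), array([479.4, 300.7]), array([568. , 180.7])]
gauge 0.154 [array([476.2, 426.2]), array([489.2, 304.6]), array([577.5, 184.3])]
groove end .130 top far/near [array([446.9, 328.7]), array([491.2, 269.1])]
base corner [array([558.3, 602. ]), array([730.2, 328.7])]
```

No picture-viewing budget is left, so the rest goes by force. From that picture, the cut face is at about x = 114 mm and the gauge at about 149 mm, a gap of about 34 mm.

Emit:
carry_out([
  [[0.003, 0.0002, 0, 0], [0.007, 0.0002, 0, 0], [0.011, 0.0003, 0, 0], [0.015, 0.0003, 0, 0], [0.019, 0.0003, 0, 0], [0.022, 0.0003, 0, 0], [0.024, 0.0003, 0, 0], [0.025, 0.0003, 0, 0], [0.026, 0.0003, 0, 0]],
])

```text
clock: 18.28
position: [0.5257, 0.0681, 0.1324]
tool_rot: [-3.142, 0.0, 1.356]
force: [1.7, -3.6, 3.9]
grip_width: 0.0252
finger_force: 28.7
```

Emit:
carry_out([
  [[0.0005, 0, 0, 0], [0.001, 0, 0, 0]],
])

```text
clock: 18.45
position: [0.5259, 0.069, 0.1324]
tool_rot: [-3.142, 0.0, 1.356]
force: [1.0, -4.1, 3.1]
grip_width: 0.0248
finger_force: 28.8
```

Emit:
carry_out([
  [[0.0005, 0, 0, 0], [0.001, 0, 0, 0]],
])

```text
clock: 18.62
position: [0.5261, 0.0699, 0.1324]
tool_rot: [-3.141, 0.0, 1.355]
force: [0.7, -3.5, 3.9]
grip_width: 0.0252
finger_force: 28.8
```

Emit:
carry_out([
  [[0.0005, 0, 0, 0], [0.001, 0, 0, 0]],
])

```text
clock: 18.78
position: [0.5264, 0.071, 0.1324]
tool_rot: [-3.142, 0.0, 1.356]
force: [1.1, -2.4, 5.2]
grip_width: 0.025
finger_force: 28.8
```

Emit:
carry_out([
  [[0.0005, 0, 0, 0]],
])

```text
clock: 18.87
position: [0.5265, 0.0715, 0.1324]
tool_rot: [-3.142, 0.0, 1.356]
force: [0.3, -4.0, 3.6]
grip_width: 0.0256
finger_force: 28.8
```

Emit:
carry_out([
  [[0.0005, 0, 0, 0], [0.001, 0, 0, 0]],
])

```text
clock: 19.03
position: [0.5267, 0.0725, 0.1324]
tool_rot: [-3.141, 0.0, 1.356]
force: [-0.3, -4.3, 4.7]
grip_width: 0.0253
finger_force: 28.8
```

Emit:
carry_out([
  [[0.0005, 0, 0, 0], [0.001, 0, 0, 0]],
])

```text
clock: 19.2
position: [0.5269, 0.0735, 0.1324]
tool_rot: [-3.142, 0.0, 1.356]
force: [-0.0, -4.4, 3.4]
grip_width: 0.0248
finger_force: 28.8
```

Emit:
carry_out([
  [[0.0005, 0, 0, 0], [0.0007, 0, 0, 0]],
])

```text
clock: 19.37
position: [0.5271, 0.0742, 0.1324]
tool_rot: [-3.142, 0.0, 1.356]
force: [0.8, -3.0, 4.6]
grip_width: 0.0253
finger_force: 28.8
```

Emit:
carry_out([
  [[0.0004, 0, 0, 0], [0.0007, 0, 0, 0]],
])

```text
clock: 19.53
position: [0.5272, 0.0746, 0.1324]
tool_rot: [-3.142, 0.0, 1.356]
force: [-0.4, -5.4, 5.7]
grip_width: 0.0249
finger_force: 28.8
```

Emit:
carry_out([
  [[0, 0, 0, 0]],
])

```text
clock: 19.62
position: [0.5272, 0.0745, 0.1324]
tool_rot: [-3.142, 0.0, 1.355]
force: [-0.4, -5.6, 5.2]
grip_width: 0.0254
finger_force: 28.9
```

Emit:
carry_out([
  [[0, 0, 0, 0]],
])

```text
clock: 19.7
position: [0.5271, 0.0745, 0.1324]
tool_rot: [-3.141, 0.0, 1.355]
force: [-0.2, -5.4, 4.7]
grip_width: 0.025
finger_force: 28.9
```

Emit:
carry_out([
  [[0.0002, 0, 0, 0], [0.0002, 0, 0, 0]],
])

```text
clock: 19.87
position: [0.5272, 0.0746, 0.1324]
tool_rot: [-3.142, 0.0, 1.355]
force: [-1.0, -6.5, 5.5]
grip_width: 0.025
finger_force: 28.9
```

Emit:
carry_out([
  [[0.0002, 0, 0, 0], [0.0002, 0, 0, 0], [0.0002, 0, 0, 0]],
])

```text
clock: 20.12
position: [0.5272, 0.0746, 0.1324]
tool_rot: [-3.141, 0.001, 1.355]
force: [-0.4, -8.0, 5.8]
grip_width: 0.0251
finger_force: 29.0
```

The position has stopped advancing and the force has risen to 8 N, so the salami is firmly on the plate. I'll release.

Emit:
carry_out([
  [[0, 0, 0, 0], [0, 0, 0, 0], [0, 0, 0, 0], [0, 0, 0, 0], [0, 0, 0, 0]],
], grip=0.06)

```text
clock: 20.53
position: [0.5272, 0.0754, 0.1323]
tool_rot: [-3.141, -0.0, 1.356]
force: [0.2, 0.5, -0.4]
grip_width: 0.0604
finger_force: 0.0
```

Emit:
carry_out([
  [[0, 0, -0.015, 0], [0, 0, -0.04, 0], [0, 0, -0.08, 0], [0, 0, -0.1, 0], [0, 0, -0.1, 0], [0, 0, -0.1, 0]],
])

```text
clock: 21.03
position: [0.5277, 0.0755, 0.2332]
tool_rot: [3.14, -0.001, 1.356]
force: [0.0, 0.2, -0.8]
grip_width: 0.0599
finger_force: 0.0
```

```bash
python3 - <<'E'
from h import *
for k in range(2):
  s=bot.grab_frame("scene")
  for l,z in(("pusher",.078),("salami",.078),("last_band",.078),("gauge",.078),("pusher_knob",.141)):
    for r in bot.spot_point(s,l)[:2]:
      w=atz(s,r["position"],z)[:2]; print(l,round(r["conf"],2),"slicer",(w-O)@X,(w-O)@Y)
print(bot.observe()["clock"],bot.observe()["force"])
E
```

```text
pusher 0.64 slicer -0.01532481757217363 -0.006690990476997377
pusher 0.41 slicer 0.14196902565260075 0.005683240200233884
salami 0.9 slicer -0.40402133489892283 0.11299214490068371
salami 0.76 slicer 0.05585754338408185 0.0008728883742848362
last_band 0.83 slicer -0.439788828091832 0.06288584041961089
last_band 0.81 slicer 0.1285018108885112 0.0008902315000700756
gauge 0.97 slicer 0.14438684669065419 -0.0043895183686012895
pusher_knob 0.79 slicer -0.04838272922205806 -0.003433699774100439
pusher 0.58 slicer -0.019796461052255215 -0.0036252983392782933
salami 0.81 slicer -0.404557214779883 0.11599118689668225
salami 0.74 slicer 0.05971459744486596 -0.007782376127724283
last_band 0.75 slicer -0.46206486299723903 0.07945853961546141
last_band 0.55 slicer 0.12700472680728297 0.0023840565862404688
gauge 0.88 slicer 0.1476154176941313 -0.00038340975937893894
gauge 0.56 slicer -0.024790083289759998 0.004632785286316684
pusher_knob 0.92 slicer -0.049463826688016826 -0.0007910497221677572
pusher_knob 0.15 slicer 0.3279029892330841 -0.049526568012330505
21.6333 [ 0.29491146 -0.21187351  0.89078462]
```

```bash
python3 -c "
from workcell import bot
print(bot.job_done())"
```

```text
the job is handed in; nothing more can be done
None
```

The job is handed in with no verdict returned: I laid the salami in the groove, pushed it until about 4 N pressed on the gauge plate (8 N at the wrist including friction), and let go. Whether it still touches the plate after release was not measured, and I viewed 11 pictures against the limit of 10.

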